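# Index the dust cap of a tilted caddy and set the dropper bottle in its well

### The arm

A 6-joint arm with a two-finger parallel gripper is mounted at the origin on a cart in front of the work surface, level with it; the furniture and walls round the work are solid. World frame = base frame: x ahead of the robot, y to its left, z up, the work surface at z = 0. Lengths are in m, angles in degrees, forces in N, time in s.
With the tool pointing down it reaches from about 0.4 to 0.825 m from the base axis. Payload 7 kg.
Tool frame: the origin (TCP) lies on the centre line of the jaws, within the pads' length; the fingertips stand 19 mm ahead of it and the grasp point (between the pads) is the TCP; z points along the fingers, y is the line along which they close (so a half turn about z gives the same grasp; the last joint's range is limited). The gripper opens to 88 mm and grips with 3 to 60 N. Pads are 19 mm wide; open, the fingers measure 130 mm over their backs; the gripper's body (78 mm by 193 mm) begins 47 mm behind the grasp point.
Start: joints at [85.548, 20.546, 0.682, 0, -70.136, -16.507], TCP at [0.241, 0.63, 0.246] pointing down, gripper open.
Joint ranges: [-176.03, 176.03], [-82.01, 121.73], [-58.28, 71.71], [-173.87, 95.51], [-174.79, -0.11], [-173.66, 173.66]. Speed limits (degrees/s): [136.94, 136.94, 172.46, 180, 180, 180].

### API

Orientations are given as [roll, pitch, yaw] about the fixed x, y, z axes, in that order (R = Rz(yaw) Ry(pitch) Rx(roll)).
In Python, from plant import get_state, capture, close_job gives the robot as it stands.
- The arm moves only by the tool apply_moves, never from a script. Its argument "targets" is a list of rows, each a list of 7 numbers: the opening, from 0 (shut) to 1 (fully open), then the shift along the tool's x, y, z normalised to -1 to 1, where 1 is 1000 mm, then the turn, a rotation vector about the tool's x, y, z normalised to -1 to 1, where 1 is 90 degrees. In form: [[claw, tx, ty, tz, ax, ay, az], ...]. A call has 1 to 20 rows; each row shifts and turns the commanded pose from where the row before left it, along the tool's axes as they then stand; what a row does not reach is not made up. A row lasts 1/12 s, in which the tool goes at most 41.7 mm and 7.16 degrees, less where a joint would pass 70% of its speed; a pose out of reach is approached as far as the arm can. A call with a number of a shift or a turn outside -1 to 1 is refused whole. A call with a gripper value outside its range is refused whole. The fingers move at their own pace and stop on an object; "newtons" is the grip in N (left out, the last holds). Time passes only in rows, so rows that do not move let the fingers close. It gives the time, the measured TCP pose, the force, the opening and the grip force at its end, in the units of the state.
- get_state(): the state, without advancing time (a new reading comes with each control period).
- capture(name): name is "scene" or "top"; returns a dict with "frame" (480x640x3 uint8, red, green, blue), "range_z" (480x640 float32, m along the optical axis (not along the pixel's ray), 0 where there is no reading), "camera_matrix" (3x3 intrinsics, pixels), "T" (4x4, takes a point from camera to world coordinates). Camera axes: x right, y down, z forward; pixel columns grow to the right and rows downward; lengths in m; the calibration is good to about 2 mm. A picture is of the moment at which its call begins.
- close_job(): hands the job in; it is judged then, once.
The state is a dict: "time_s": time; "joints": joint angles; "qd": joint speeds; "joint_torque": joint torques, N m; "tcp_pos": TCP position; "eef_rot": TCP orientation; "contact_force": force on the tool from outside, world axes, zero at the start; "moment": the same for the moment, N m; "gripper_width": finger opening in m; "gripper_force": force on a finger pad.
Only numpy, scipy, OpenCV 4.12 (cv2) and the standard library are available. Lean on these libraries where they do the work, as an engineer would, in place of code of your own. Each camera call takes 0.05 s, during which the arm holds its last target. There are 200 camera calls.

### The job

Get the dropper bottle ready in the tilted caddy: turn the dust cap by its knob, letting it rise over the hump on the rim, until its round opening is over the large bottle well (at the broad tab on the rim) and the cap drops home in the notch there, then stand the bottle fully down in that well, tip up, and let go. Do not knock the bottle over, and leave the grease pot, the steel beaker and the lens barrel where they are.

Things in the scene. Friction and masses are not known exactly. Their poses are not given: they have to be found in the camera images.
- flux_bottle: small loose dropper bottle, standing upright on the bench to the front left: round body 32 mm in diameter, 58 mm high, then a narrow pointed cap 16 mm across at its foot up to 90 mm in all; 90 g. Origin at the centre of its underside, z along the bottle towards the tip.
- stand: dark sheet-metal stand of the caddy, 158 x 144 mm, fixed to the bench. Its seat slopes 26 degrees down to its front (its -x side, towards the robot), so drum, cap, knob and wells have tilted axes. Origin on the bench under the middle of the drum's deck, which is 90 mm up; x towards the back.
- drum (a joint): setting of the grey drum (188 mm in diameter, 44 mm thick) on the stand, rad; clamped, so it differs each time but cannot be turned. Under the cap are three bores 48 mm from its middle, 120 degrees apart: the large bottle well, at the broad tab (48 mm wide, 16 mm out from the rim), and two of 22 mm at narrow tabs (16 mm wide).
- well (a point): centre of the floor of the large bottle well (bore 39 mm). z is the well's axis, out of its mouth; x points from the drum's middle through the well to the broad tab. The floor is 38.5 mm below the upper face of the cap when the cap is home, so the bottle then stands 51 mm out of the cap.
- knob (a point): point on the cap's turning axis 22 mm above the cap's upper face. z: the turning axis, up out of the cap (parallel to the well's z); x: along the knob bar towards the opening. The knob is a black bar 14 mm thick (along y), from x = -44 to +18 mm, its top 14 mm above this point, on a flat hub 41 mm across, 3 mm high.
- opening (a point): centre of the one round opening (50 mm in diameter) in the dust cap, at its upper face, 48 mm from the turning axis; axes as knob. The cap is a bare metal disc 160 mm in diameter, 5 mm thick, 300 g, lying on the drum inside its rim.
- dust_cap (a joint): turn of the cap on the drum, rad: 0 with the opening right over the large well, growing counterclockwise seen from above (about knob's +z). It starts between 0.6 and 1.3, the opening over blank deck, so it must turn clockwise to 0. Light friction (0.1 to 0.2 N m), more up the humps. Stops at -0.2 and 4.4.
- cap_lift (a joint): height of the cap along its axis over its home position, m: 0 = dropped home in a notch, at most 0.014. Only its weight (3 N) holds it down, so the knob may be lifted. A tight grip held at one height jams at the hump: raise the hand 3 to 4 mm along the axis before it, or hold loosely. Gripped tight, the cap drops into the notch only when let go.
- roller (a point): steel roller on the cap's edge beside the opening; it rides on the drum's rim and lifts the cap 3 mm there. At the well, two humps on the rim (crests 0.1 rad either side of its middle, rising from 0.2 rad) lift it to 6 mm; between them is a V notch where it falls to 0 and centres itself from up to 0.07 rad off.
- grease_pot: closed grease pot, 54 mm across, 36 mm high, to the right of the caddy's front. Bystander; origin at the centre of its underside.
- steel_cup: open steel beaker, 68 mm across, 72 mm high, behind and to the left. Bystander; origin at the centre of its underside.
- optic_ring: black lens barrel lying on its side with two bright rings, 75 mm long, 49 mm thick, to the right front. Bystander; origin at the centre of its underside.

How it is judged (in metres and radians):
On the way:
1. the cap's opening is over the large well and the cap has dropped home in the notch (value of joint dust_cap between -0.06 and 0.06 rad and value of joint cap_lift below 0.0015 m), for 0.2 s.
At the end, for the whole second after the job is handed in: The cap is home in the notch (within 0.06 rad of the well and less than 1.5 mm up); the bottle stands in the large well, tip up, its foot within 6 mm of the floor and 8 mm of the centre each way, leaning less than 0.3 rad from the well's axis, at rest (all of step 1 and x of flux_bottle in the frame of well between -0.008 and 0.008 m and y of flux_bottle in the frame of well between -0.008 and 0.008 m and z of flux_bottle in the frame of well below 0.006 m and angle between the z axis of flux_bottle and the z axis of well, either way round below 0.3 rad and angle between flux_bottle's own z axis and vertical below 0.9 rad and linear speed of flux_bottle below 0.02 m/s); the robot touches nothing.
It fails at once if the grease pot has been shifted more than 30 mm (distance of grease_pot from where it was at the start of the episode above 0.03 m).
It fails at once if the steel beaker has been shifted more than 30 mm (distance of steel_cup from where it was at the start of the episode above 0.03 m).
It fails at once if the lens barrel has been shifted more than 30 mm (distance of optic_ring from where it was at the start of the episode above 0.03 m).
It fails at once if the bottle is knocked over (angle between flux_bottle's own z axis and vertical above 1.2 rad).
It also fails if it takes over 53 s, if anything falls off the work surface, if the arm or the gripper's body presses on something with over 40 N, if the wrist force passes 120 N, or if a joint passes its speed limit or range.

## Working session

There is one attempt and no reset: what is moved stays moved. The work goes in short steps, Python scripts to look and compute and a tool call to move; the robot and the scene stay as the last step left them, time stands still between calls to the robot, and variables do not carry over. Pictures are saved under pics/ and viewed, at most 10 in all, crops included, and the job is handed in when it is done.

Besides the shell and the picture viewer there is one more tool, called after "Emit:" as a command line: name --pt "numbers of a row" for each row, then --argument value for the rest. apply_moves: Moves the arm, as the interface text tells. Scaled input: -1 to 1 covers 1000 mm each way for a shift and 90 degrees each way for a turn. Its arguments: {"type":"object","properties":{"targets":{"type":"array","items":{"type":"array","items":{"type":"number"}}},"newtons":{"type":"number"}},"required":["targets"]}

```bash
mkdir -p pics; ls; python3 - <<'E'
from plant import get_state,capture
import cv2,numpy as np
s=get_state();print(s)
for n in("scene","top"):
    c=capture(n);cv2.imwrite(f"pics/{n}0.png",c["frame"][:,:,::-1]);np.savez(f"{n}0.npz",**c);print(n,c["camera_matrix"],c["T"])
E
```

```text
pics
{'time_s': 0.0, 'joints': array([ 8.55489758e+01,  2.05912989e+01,  6.34340655e-01, -2.03315847e-02,
       -7.01358197e+01, -1.65044626e+01]), 'qd': array([ 0.01267224, -0.05855374, -0.05308374, -0.03716283,  0.04257678,
       -0.04171286]), 'joint_torque': array([-2.44351533e-03, -5.82718885e+01,  2.93060392e+01,  6.99701026e+00,
        7.04320759e-03, -1.61723692e-04]), 'tcp_pos': array([0.24129342, 0.62991205, 0.24462784]), 'eef_rot': array([ 1.79905614e+02, -8.03434367e-03, -2.09624042e+01]), 'contact_force': array([-0.77987376,  0.32058404,  0.65185954]), 'moment': array([-0.01218334,  0.02394234,  0.00472735]), 'gripper_force': 0.0, 'gripper_width': 0.0876617781286049}
scene [[499.64817351   0.         325.80408321]
 [  0.         499.64817351 240.25905083]
 [  0.           0.           1.        ]] [[ 0.6811267  -0.29807639  0.66874277 -0.1479646 ]
 [-0.73200108 -0.29659519  0.6133561  -0.6637816 ]
 [ 0.01551892 -0.90729365 -0.42021114  0.54034807]
 [ 0.          0.          0.          1.        ]]
top [[526.87580057   0.         319.9601263 ]
 [  0.         526.87580057 236.75666239]
 [  0.           0.           1.        ]] [[ 0.00982572 -0.9896885   0.14289902  0.42571249]
 [-0.9999366  -0.00893865  0.00684826 -0.04391885]
 [-0.00550032 -0.14295725 -0.98971358  1.16082558]
 [ 0.          0.          0.          1.        ]]
```

View pics/scene0.png

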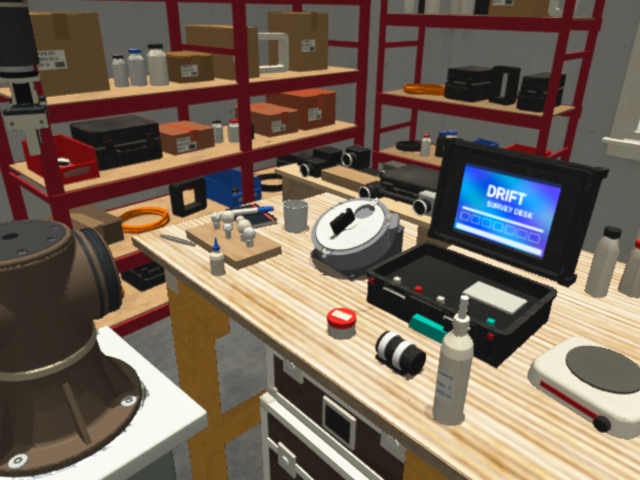

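View pics/top0.png

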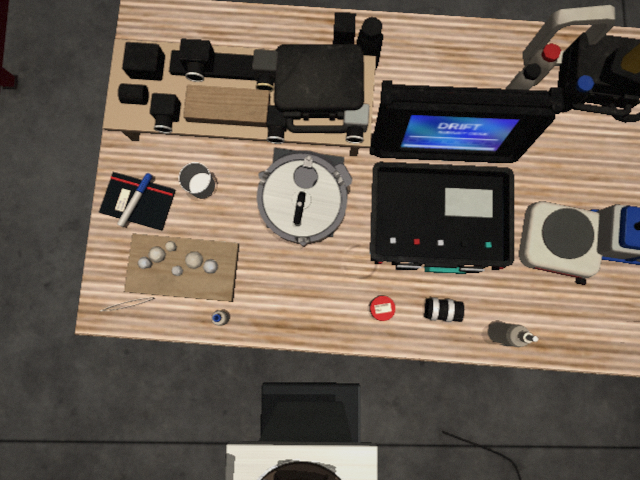

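The top view shows the drum around (303,198), with the opening at (306,176) on the far side. The knob bar runs (298,222)–(303,192), the bottle is at (220,317), and a possible broad tab is near (347,182).

```bash
cat > h.py <<'E'
import numpy as np,cv2
def load(n,i=0):
    return dict(np.load(f"{n}{i}.npz"))
def pts(c):
    K=c["camera_matrix"];z=c["range_z"];v,u=np.mgrid[:480,:640]
    p=np.stack([(u-K[0,2])/K[0,0]*z,(v-K[1,2])/K[1,1]*z,z],-1)
    return p@c["T"][:3,:3].T+c["T"][:3,3]
def ray(c,u,v):
    K=c["camera_matrix"];d=c["T"][:3,:3]@np.array([(u-K[0,2])/K[0,0],(v-K[1,2])/K[1,1],1]);return c["T"][:3,3],d
def onplane(c,u,v,n,d):
    o,r=ray(c,u,v);return o+r*(d-n@o)/(n@r)
E
python3 - <<'E'
from h import *
t=load("top");s=load("scene");P=pts(t)
f=t["frame"]
cv2.imwrite("pics/a.png",np.hstack([cv2.resize(f[140:260,240:365,::-1],None,fx=4,fy=4,interpolation=2)]))
cv2.imwrite("pics/b.png",cv2.resize(s["frame"][180:285,295:415,::-1],None,fx=5,fy=5,interpolation=2))
# cap plane: bright pixels
R=P[150:250,255:352];F=f[150:250,255:352].astype(int)
m=(F.min(-1)>150)&(R[...,2]>.05)
q=R[m]
for _ in range(5):
    c=q.mean(0);n=np.linalg.svd(q-c,full_matrices=False)[2][2];n*=np.sign(n[2]);d=(q-c)@n;print(len(q),n,d.std(),np.degrees(np.arccos(n[2])));q=q[abs(d)<max(2*d.std(),.002)]
print("cap plane",n,n@c,"c",c)
np.savez("cap.npz",n=n,d=n@c)
# bottle
B=P[300:335,205:240];mm=B[...,2]>.02;print("bottle",B[mm].mean(0),B[mm].max(0),B[mm].min(0))
S=pts(s);B=S[230:278,205:228];mm=(B[...,2]>.01)&(B[...,0]<.6);q=B[mm];print(q.min(0),q.max(0))
for lo,hi in((.01,.05),(.06,.09)):
    k=q[(q[:,2]>lo)&(q[:,2]<hi)];print(np.median(k,0),k.min(0),k.max(0))
E
```

```text
3817 [ 0.97106708 -0.22750278  0.07260304] 0.0373556120167617 85.83648892840402
3781 [-0.43715807  0.06059828  0.89734089] 0.002743572190750086 26.18928899023125
3738 [-0.43694506  0.06083785  0.89742842] 0.0019571693457474345 26.177923425811244
3552 [-0.43648805  0.06108444  0.89763404] 0.0017163191836820444 26.151205202644917
3434 [-0.43655857  0.06117538  0.89759355] 0.0016087498877993807 26.156468618447743
cap plane [-0.43655857  0.06117538  0.89759355] -0.19755622387522268 c [0.65471174 0.00354422 0.09809226]
bottle [0.41678263 0.1665797  0.08058537] [0.45105581 0.19349098 1.16082558] [ 0.39831112 -0.04391885  0.02069758]
[-0.1479646  -0.6637816   0.01006178] [0.53376713 0.35284877 0.54034807]
[0.46295837 0.25144919 0.02534964] [0.39424665 0.15853883 0.01006178] [0.53376713 0.35284877 0.04992771]
[0.41004384 0.17358547 0.06941866] [0.40346191 0.16596575 0.06108983] [0.42014831 0.18039277 0.08714744]
```

View pics/a.png

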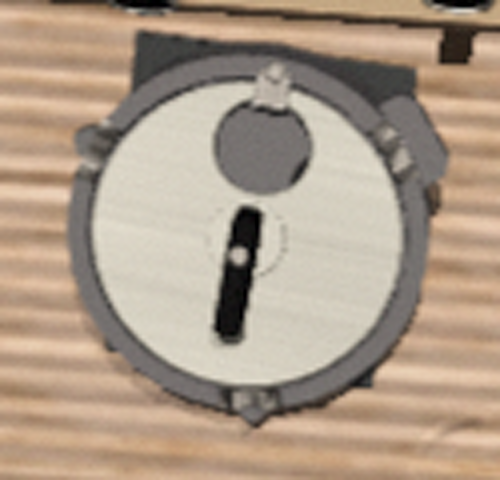

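View pics/b.png

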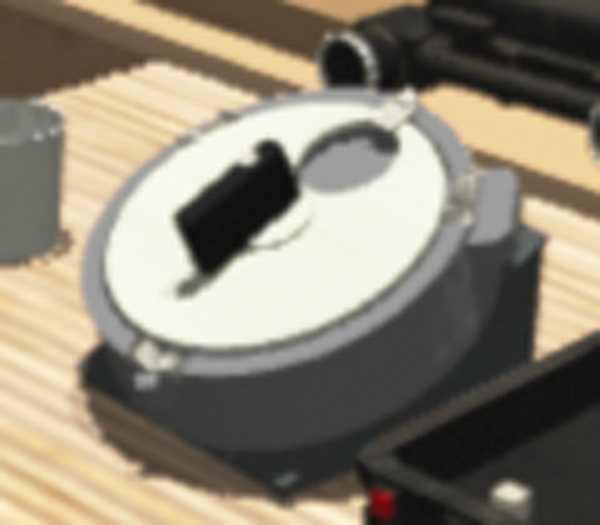

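```bash
python3 - <<'E'
from h import *
t=load("top");c0=np.load("cap.npz");n=c0["n"];d=float(c0["d"])
f=t["frame"].astype(int)
m=np.zeros((480,640),np.uint8);m[150:250,255:352]=(f[150:250,255:352].min(-1)>165)&(np.abs(pts(t)[150:250,255:352]@n-d)<.008)
k,lab,st,_=cv2.connectedComponentsWithStats(m);i=1+st[1:,4].argmax();m=(lab==i).astype(np.uint8)
cn=max(cv2.findContours(m,0,1)[0],key=len);h=cv2.convexHull(cn)[:,0]
ex=np.array([1,0,0.])-n*n[0];ex/=np.linalg.norm(ex);ey=np.cross(n,ex)
def pl(u,v):
    p=onplane(t,u,v,n,d);return np.array([p@ex,p@ey])
Q=np.array([pl(*a) for a in h])
from scipy.optimize import least_squares
g=least_squares(lambda x:np.hypot(*(Q-x[:2]).T)-x[2],[*Q.mean(0),.08],loss="soft_l1",f_scale=.001).x
print("cap r",g[2]);C=g[0]*ex+g[1]*ey+n*d;print("cap centre",C)
# opening: dark pixels inside disc, split knob/black vs grey opening
vv,uu=np.mgrid[150:250,255:352];A=np.array([pl(u,v) for u,v in zip(uu.ravel(),vv.ravel())])-g[:2]
r=np.hypot(*A.T);b=f[150:250,255:352].min(-1).ravel()
sel=(r<.076)&(b<150)
mm=np.zeros(uu.shape,np.uint8);mm.ravel()[sel]=1
k,lab,st,ce=cv2.connectedComponentsWithStats(mm)
for j in range(1,k):
    if st[j,4]>30:
        w=A[lab.ravel()==j];ww=(w.min(0)+w.max(0))/2
        mid=w.mean(0);print(st[j],b[lab.ravel()==j].mean(),mid,ww,np.hypot(*ww),np.degrees(np.arctan2(ww[1],ww[0])),np.degrees(np.arctan2(mid[1],mid[0])), np.ptp(w,0))
for nm,(u,v) in dict(tab=(418,142),notch=(396,150),bot=(254,402),bottip=(255,425),left=(90,146),leftpt=(103,142),roller=(272,88)).items():
    a=pl(240+(u-1.5)/4,140+(v-1.5)/4)-g[:2];print(nm,np.hypot(*a),np.degrees(np.arctan2(a[1],a[0])))
np.savez("fr.npz",n=n,d=d,C=C,ex=ex,ey=ey)
print(ex,ey)
E
```

```text
cap r 0.07889282768793324
cap centre [0.65754529 0.0030935  0.09950112]
[ 38  14  25  25 477] 108.06498951781971 [ 0.04630775 -0.00987354] [ 0.04715953 -0.00962867] 0.048132448426962335 -11.539610686578616 -12.036135062226561 [0.04936932 0.04922385]
[ 38  41  13  36 289] 49.36332179930796 [-0.02065079  0.00499585] [-0.02101866  0.00503285] 0.021612815040495323 166.53423109863633 166.40026846486572 [0.07471991 0.02715506]
tab 0.1012948520023738 -61.47681881418829
notch 0.0896202455426221 -60.31168598387538
bot 0.08946130993188192 -179.15097747820323
bottip 0.10225313289006074 -179.1963159037821
left 0.09173389124592773 58.516695579554465
leftpt 0.08712776773288627 55.053664593072
roller 0.07817654815412713 -11.742894567633709
[0.89967584 0.02968473 0.43554817] [-3.46944695e-18  9.97685516e-01 -6.79971402e-02]
```

Opening is at −11.7° in the cap plane and the broad tab/notch at −60.5°, so the cap must turn about 49° clockwise. Next I'll write the move planner and locate the bottle.

```bash
cat >> h.py <<'E'
from scipy.spatial.transform import Rotation as Ro
F=dict(np.load("fr.npz")) if __import__("os").path.exists("fr.npz") else None
def frame(deg):   # tool: z=-n, x at angle deg in cap plane
    a=np.radians(deg);x=F["ex"]*np.cos(a)+F["ey"]*np.sin(a);z=-F["n"]
    return np.stack([x,np.cross(z,x),z],1)
def go(R,p,N,st=None):
    from plant import get_state
    s=get_state();R0=Ro.from_euler("xyz",s["eef_rot"],degrees=True).as_matrix();p0=s["tcp_pos"]
    w=Ro.from_matrix(R0.T@R).as_rotvec()/N;D=Ro.from_rotvec(w).as_matrix()
    S=sum(np.linalg.matrix_power(D,k) for k in range(N));t=np.linalg.solve(S,R0.T@(p-p0))
    print("N",N,"row",np.round(t,4),np.round(np.degrees(w)/90,4),"mm",np.linalg.norm(t)*1e3,"deg",np.degrees(np.linalg.norm(w)))
    print("now",p0,s["eef_rot"],"goal",p,s["time_s"],s["gripper_width"],s["contact_force"])
E
python3 - <<'E'
from h import *
for nm,box,z in(("top",(295,340,200,245),.075),("scene",(230,280,200,235),.075)):
    c=load(nm);f=c["frame"].astype(int);v0,v1,u0,u1=box;g=f[v0:v1,u0:u1]
    b=(g[...,2]>g[...,0]+30);v,u=np.nonzero(b);print(nm,b.sum(),u.mean()+u0,v.mean()+v0,u.min()+u0,u.max()+u0,v.min()+v0,v.max()+v0)
    print(onplane(c,u.mean()+u0,v.mean()+v0,np.array([0,0,1.]),z))
    P=pts(c)[v0:v1,u0:u1][b];P=P[P[:,2]<.2];print(np.median(P,0))
K=F["C"]+F["n"]*.025
go(frame(-11.7),K+F["n"]*.07,24)
E
```

```text
top 50 216.4 317.54 213 220 314 321
[0.41413331 0.17314966 0.075     ]
[0.41514479 0.17377659 0.06950391]
scene 46 215.69565217391303 245.8913043478261 213 219 239 250
[0.40471622 0.16352668 0.075     ]
[0.41038195 0.17220424 0.06869001]
N 24 row [0.0214 0.0206 0.007 ] [ 0.0017  0.012  -0.0046] mm 30.506010147990807 deg 1.167972044961093
now [0.24131659 0.62995547 0.2447235 ] [ 1.79917202e+02 -7.86408166e-03 -2.09623358e+01] goal [0.61607222 0.00890516 0.18477251] 0.1 0.0876797457774327 [-0.22650381  0.2741135  -0.22486542]
```

Emit:
apply_moves --pt "0.6 0.0214 0.0206 0.007 0.0017 0.012 -0.0046" --pt "0.6 0.0214 0.0206 0.007 0.0017 0.012 -0.0046" --pt "0.6 0.0214 0.0206 0.007 0.0017 0.012 -0.0046" --pt "0.6 0.0214 0.0206 0.007 0.0017 0.012 -0.0046" --pt "0.6 0.0214 0.0206 0.007 0.0017 0.012 -0.0046" --pt "0.6 0.0214 0.0206 0.007 0.0017 0.012 -0.0046" --pt "0.6 0.0214 0.0206 0.007 0.0017 0.012 -0.0046" --pt "0.6 0.0214 0.0206 0.007 0.0017 0.012 -0.0046" --pt "0.6 0.0214 0.0206 0.007 0.0017 0.012 -0.0046" --pt "0.6 0.0214 0.0206 0.007 0.0017 0.012 -0.0046" --pt "0.6 0.0214 0.0206 0.007 0.0017 0.012 -0.0046" --pt "0.6 0.0214 0.0206 0.007 0.0017 0.012 -0.0046" --pt "0.6 0.0214 0.0206 0.007 0.0017 0.012 -0.0046" --pt "0.6 0.0214 0.0206 0.007 0.0017 0.012 -0.0046" --pt "0.6 0.0214 0.0206 0.007 0.0017 0.012 -0.0046" --pt "0.6 0.0214 0.0206 0.007 0.0017 0.012 -0.0046" --pt "0.6 0.0214 0.0206 0.007 0.0017 0.012 -0.0046" --pt "0.6 0.0214 0.0206 0.007 0.0017 0.012 -0.0046" --pt "0.6 0 0 0 0 0 0" --pt "0.6 0 0 0 0 0 0"

```text
time_s: 1.77
tcp_pos: [0.5115, 0.1571, 0.177]
eef_rot: [-178.5, -19.5, -13.9]
contact_force: [0.5, -0.2, 0.3]
gripper_width: 0.0527
gripper_force: 0.0
```

```bash
python3 - <<'E'
from h import *
K=F["C"]+F["n"]*.025
go(frame(-11.7),K+F["n"]*.07,8)
E
```

```text
N 8 row [0.0159 0.0153 0.0051] [ 0.0013  0.0091 -0.0037] mm 22.699068716623547 deg 0.8896425759996807
now [0.51148556 0.15706718 0.1770082 ] [-178.51462784  -19.53387786  -13.85565712] goal [0.61607222 0.00890516 0.18477251] 1.7667 0.052744374936574585 [ 0.49280762 -0.21463465  0.3152396 ]
```

Emit:
apply_moves --pt "0.6 0.016 0.0153 0.0051 0.0013 0.0091 -0.0037" --pt "0.6 0.016 0.0153 0.0051 0.0013 0.0091 -0.0037" --pt "0.6 0.016 0.0153 0.0051 0.0013 0.0091 -0.0037" --pt "0.6 0.016 0.0153 0.0051 0.0013 0.0091 -0.0037" --pt "0.6 0.016 0.0153 0.0051 0.0013 0.0091 -0.0037" --pt "0.6 0.016 0.0153 0.0051 0.0013 0.0091 -0.0037" --pt "0.6 0.016 0.0153 0.0051 0.0013 0.0091 -0.0037" --pt "0.6 0.016 0.0153 0.0051 0.0013 0.0091 -0.0037" --pt "0.6 0 0 0 0 0 0" --pt "0.6 0 0 0 0 0 0"

```text
time_s: 2.6
tcp_pos: [0.6172, 0.0112, 0.1854]
eef_rot: [-178.6, -26.2, -11.1]
contact_force: [0.2, 0.7, -0.3]
gripper_width: 0.0526
gripper_force: 0.0
```

```bash
python3 - <<'E'
from h import *
K=F["C"]+F["n"]*.025
go(frame(-11.7),K,4)
E
```

```text
N 4 row [-0.0002  0.0006  0.0176] [-0.0002 -0.0001  0.0002] mm 17.574047920229468 deg 0.02372319852264729
now [0.61720945 0.01121513 0.18544253] [-178.58859626  -26.15879568  -11.05124434] goal [0.64663132 0.00462288 0.12194096] 2.6 0.052583543343932365 [ 0.18929109  0.70581516 -0.29573021]
```

Emit:
apply_moves --pt "0.6 -0.0002 0.0006 0.0176 0 0 0" --pt "0.6 -0.0002 0.0006 0.0176 0 0 0" --pt "0.6 -0.0002 0.0006 0.0176 0 0 0" --pt "0.6 -0.0002 0.0006 0.0166 0 0 0" --pt "0.6 0 0 0 0 0 0" --pt "0 0 0 0 0 0 0" --pt "0 0 0 0 0 0 0" --pt "0 0 0 0 0 0 0" --pt "0 0 0 0 0 0 0" --pt "0 0 0 0 0 0 0" --pt "0 0 0 0 0 0 0" --newtons 20

```text
time_s: 3.52
tcp_pos: [0.6467, 0.0045, 0.1474]
eef_rot: [-178.8, -27.1, -11.0]
contact_force: [1.3, 0.5, 0.0]
gripper_width: 0.0183
gripper_force: 0.0
```

```bash
python3 - <<'E'
from h import *
K=F["C"]+F["n"]*.025
go(frame(-60.5),K+.004*F["n"],14)
E
```

```text
N 14 row [-0.0008  0.0004  0.0013] [-0.0002 -0.0008  0.0388] mm 1.5804510036900012 deg 3.495855669001596
now [0.64668869 0.00451284 0.14739188] [-178.8077119   -27.08230586  -11.00093688] goal [0.64488509 0.00486758 0.12553133] 3.5167 0.01833735128559668 [1.30902251 0.49161908 0.03745865]
```

```bash
python3 - <<'E'
from plant import get_state,capture
import cv2
s=get_state();print(s)
c=capture("scene");cv2.imwrite("pics/c.png",cv2.resize(c["frame"][60:300,240:500,::-1],None,fx=2.3,fy=2.3))
print(get_state()["tcp_pos"],get_state()["joints"])
E
```

```text
{'time_s': 3.5167, 'joints': array([  6.96288719,   9.88434144, -52.71821289,  80.81372677,
        -7.01652178,  -6.80408119]), 'qd': array([-0.49451582,  0.18965794, -0.01407035,  0.5062236 ,  0.0613555 ,
       -0.13191457]), 'joint_torque': array([ 6.40399824e-02, -3.65045536e+01,  2.23554504e+01,  6.59684557e-01,
       -1.02209151e-01,  5.23551898e-04]), 'tcp_pos': array([0.64668869, 0.00451284, 0.14739188]), 'eef_rot': array([-178.8077119 ,  -27.08230586,  -11.00093688]), 'contact_force': array([1.30902251, 0.49161908, 0.03745865]), 'moment': array([ 0.21621636,  1.50510935, -0.01924489]), 'gripper_force': 0.0, 'gripper_width': 0.01833735128559668}
[0.64664602 0.0042955  0.14724299] [  6.93894569   9.89496736 -52.72265955  80.83376081  -7.01747999
  -6.8116709 ]
```

View pics/c.png

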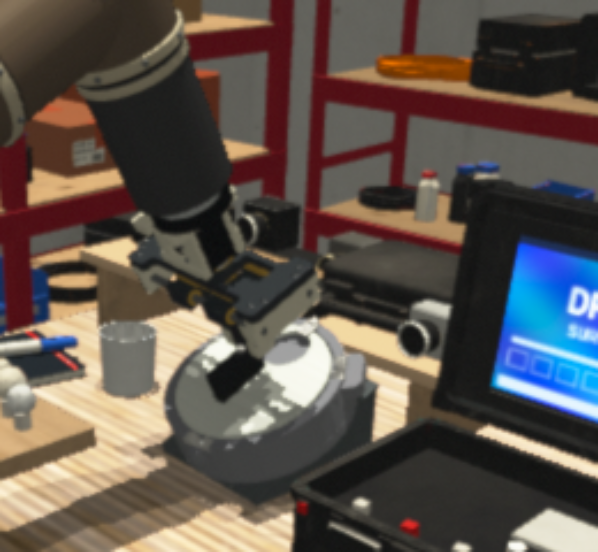

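The wrist is close to its limit: joint 5 is near 0, because the forearm is already as steep as the tool. The hand stands about 25 mm too high above the knob. I'll back off, steepen the tool and fit the arm's kinematics from a few readings.

Emit:
apply_moves --pt "0.6 0 0 0 0 0 0" --pt "0.6 0 0 0 0 0 0" --pt "0.6 0 0 0 0 0 0" --pt "0.6 0 0 0 0 0 0" --pt "0.6 0 0 -0.02 0 -0.03 0" --pt "0.6 0 0 -0.02 0 -0.03 0" --pt "0.6 0 0 -0.02 0 -0.03 0" --pt "0.6 0 0 0 0 -0.03 0" --pt "0.6 0 0 0 0 0 0" --pt "0.6 0 0 0 0 0 0"

```text
time_s: 4.4
tcp_pos: [0.6668, -0.02, 0.1878]
eef_rot: [179.2, -26.0, -11.5]
contact_force: [0.4, 0.4, -0.8]
gripper_width: 0.0527
gripper_force: 0.0
```

```bash
cat > log.py <<'E'
from plant import get_state
import json;s=get_state()
open("log.jsonl","a").write(json.dumps([list(s["joints"]),list(s["tcp_pos"]),list(s["eef_rot"])])+"\n");print(s["joints"],s["tcp_pos"],s["eef_rot"])
E
python3 log.py
```

```text
[ 18.63064161   9.93730047 -40.58911512  39.18213741 -21.54289239
  25.23143624] [ 0.66682593 -0.01998538  0.18779192] [179.17195507 -25.96868671 -11.45541803]
```

Emit:
apply_moves --pt "0.6 0 0 -0.02 0 -0.06 0" --pt "0.6 0 0 -0.02 0 -0.06 0" --pt "0.6 -0.02 0.02 -0.02 0 -0.04 0" --pt "0.6 -0.02 0.02 0 0 0 0" --pt "0.6 0 0 0 0 0 0" --pt "0.6 0 0 0 0 0 0"

```text
time_s: 4.9
tcp_pos: [0.6053, -0.0594, 0.2255]
eef_rot: [178.2, -15.2, -12.3]
contact_force: [-0.0, 0.2, 0.5]
gripper_width: 0.0525
gripper_force: 0.0
```

```bash
python3 log.py; python3 - <<'E'
import json,numpy as np
from scipy.optimize import least_squares
from scipy.spatial.transform import Rotation as Ro
D=[json.loads(l) for l in open("log.jsonl")]
D+=[[[85.54897,20.5913,.63434,-.02033,-70.1358,-16.50446],[.24129,.62991,.24463],[179.9056,-.008,-20.9624]],
[[6.93894569,9.89496736,-52.72265955,80.83376081,-7.01747999,-6.8116709],[0.64664602,0.0042955,0.14724299],[-178.8077,-27.0823,-11.0009]]]
src='''
import numpy as np
from scipy.spatial.transform import Rotation as Ro
def r(ax,d): return Ro.from_euler(ax,d,degrees=True).as_matrix()
def fk(q,k):
    h,a,L1,a3,L2,L3=k
    A=r("z",q[0]);u=A@r("y",q[1]);f=A@r("y",q[1]-q[2])   # f: x along forearm
    w=f@r("x",SG4*q[3])@r("y",-q[4]);p=A@[a,0,h]+u@[0,0,L1]+f@[L2,0,a3]+w@[L3,0,0]
    return p,w@r("x",SG6*q[5])@T0
'''
best=None
for s4 in(1,-1):
  for s6 in(1,-1):
    g={};exec(src.replace("SG4",str(s4)).replace("SG6",str(s6)).replace("@T0",""),g)
    # orientation consistency: T0 const
    T=[g["fk"](d[0],[0]*6)[1].T@Ro.from_euler("xyz",d[2],degrees=True).as_matrix() for d in D]
    dv=[np.degrees(Ro.from_matrix(T[0].T@t).magnitude()) for t in T];print(s4,s6,np.round(dv,2))
    if best is None or max(dv)<best[0]:best=(max(dv),s4,s6,Ro.from_matrix(T).mean().as_matrix())
_,s4,s6,T0=best
g={};exec(src.replace("SG4",str(s4)).replace("SG6",str(s6)).replace("@T0",""),g)
f=lambda k:np.ravel([g["fk"](d[0],k)[0]-d[1] for d in D])
o=least_squares(f,[.4,.05,.35,.03,.35,.25]);print(o.x,np.round(f(o.x)*1e3,1),T0)
code=src.replace("SG4",str(s4)).replace("SG6",str(s6))+f"\nT0=np.array({T0.tolist()})\nk={o.x.tolist()}\n"
open("kin.py","w").write(code)
E
```

```text
[ 18.04961452   7.0329376  -27.12010658  13.19004339 -44.35879285
  50.89136214] [ 0.60529531 -0.059397    0.22545586] [178.17510175 -15.16164913 -12.29120575]
1 1 [  0.     9.33 158.44  26.19]
1 -1 [ 0.   55.76 78.39 87.41]
-1 1 [ 0.   51.32 83.47 64.08]
-1 -1 [0.   0.   0.   0.02]
[ 0.57533952 -0.2143484   1.05774418 -0.07306846  0.54537738  1.06909961] [  33.8   -5.5    0.9  -30.    67.5    1.7 -191.7   11.8   -3.   -12.7
  -57.     0.5] [[-4.95548452e-05  6.84727036e-05  9.99999996e-01]
 [-9.99999998e-01 -3.15943031e-05 -4.95526819e-05]
 [ 3.15909100e-05 -9.99999997e-01  6.84742691e-05]]
```

```bash
python3 - <<'E'
import json,numpy as np
from scipy.optimize import least_squares
D=[json.loads(l) for l in open("log.jsonl")]
D+=[[[85.54897,20.5913,.63434,-.02033,-70.1358,-16.50446],[.24129,.62991,.24463],0],
[[6.93894569,9.89496736,-52.72265955,80.83376081,-7.01747999,-6.8116709],[0.64664602,0.0042955,0.14724299],0]]
s=open("kin.py").read().split("\nk=")[0].replace("h,a,L1,a3,L2,L3=k","h,a,L1,a3,L2,L3,oy=k").replace("w@[L3,0,0]","w@[L3,oy,0]")
g={};exec(s,g)
f=lambda k:np.ravel([g["fk"](np.array(d[0]),k)[0]-d[1] for d in D])
fr=lambda k:np.r_[f(k),1e-3*(np.array(k)-[.2,0,.54,0,.54,.3,-.15])]
o=least_squares(fr,[.2,0,.54,0,.54,.3,-.15]);print(o.x.round(4),np.round(f(o.x)*1e3,1))
open("kin.py","w").write(s+f"\nk={o.x.tolist()}\n")
E
cat >> kin.py <<'E'
from scipy.optimize import least_squares
LO=np.array([-176.03,-82.01,-58.28,-173.87,-174.79,-173.66]);HI=np.array([176.03,121.73,71.71,95.51,-.11,173.66])
def ik(R,p,q0):
    def e(q):
        P,Q=fk(q,k);return np.r_[(P-p)*10,Ro.from_matrix(R.T@Q).as_rotvec()]
    o=least_squares(e,np.clip(q0,LO+.5,HI-.5),bounds=(LO,HI),x_scale=30.);return o.x,np.linalg.norm(o.fun)
E
cat > sol.py <<'E'
from h import *; from kin import *
import sys
rng=np.random.default_rng(0)
def branches(R,p,m=40):
    S=[]
    for _ in range(m):
        q,e=ik(R,p,rng.uniform([-60,-30,-58,-170,-170,-170],[60,80,60,95,0,170]))
        if e<1e-3 and not any(np.abs(q-s).max()<3 for s in S):S.append(q)
    return S
def tf(deg,phi):  # pitched by phi about tool y away from -n
    return frame(deg)@r("y",phi)
if __name__=="__main__":
    for deg in(-11.7,-60.5):
        for phi in(0,-13,-26):
            print(deg,phi)
            for s in branches(tf(deg,phi),F["C"]+F["n"]*.028):print("   ",np.round(s,1))
E
python3 sol.py
```

```text
[ 0.1988 -0.      0.6016  0.      0.4636  0.359  -0.1918] [ 0. -0.  0.  0.  0.  0.  0. -0. -0. -0. -0. -0.]
-11.7 0
-11.7 -13
    [ 20.8  17.  -27.4  10.3 -34.2  50.6]
-11.7 -26
    [ 17.1  23.1 -11.8  -1.3 -54.4  63.1]
-60.5 0
-60.5 -13
    [ 16.5  15.2 -26.5  -4.2 -27.9  19.6]
-60.5 -26
    [  6.6  19.7 -11.8 -23.8 -46.9  43. ]
```

The kinematics fit exactly: joint 5 limits the reach, and a tool pitched 13° off the cap axis (pads still flat on the bar) is reachable all through the turn. Using that.

```bash
python3 - <<'E'
from sol import *
R=tf(-11.7,-13);p=F["C"]+F["n"]*.028
go(R,p+F["n"]*.05,6)
q=np.array([18,7,-27,13,-44,51.])
for h in(.05,.025,0):q,e=ik(R,p+F["n"]*h,q);print(q.round(1),e)
for dg in np.linspace(-11.7,-60.5,6):q,e=ik(tf(dg,-13),p+.004*F["n"],q);print(q.round(1),e)
E
```

```text
N 6 row [-0.0016 -0.0117  0.0091] [ 0.0064 -0.0038 -0.0027] mm 14.896415634731197 deg 0.7118236346708786
now [ 0.60529531 -0.059397    0.22545586] [178.17510175 -15.16164913 -12.29120575] goal [0.62349372 0.00786518 0.16951342] 4.9 0.05253505399276245 [-0.04800929  0.23698475  0.48975509]
[ 22.   12.3 -26.7   9.4 -39.6  50.6] 8.675963934007236e-13
[ 21.4  14.6 -27.1   9.8 -36.8  50.7] 7.696108375163548e-11
[ 20.8  17.  -27.4  10.3 -34.2  50.6] 1.2108521081609978e-10
[ 20.9  16.6 -27.3  10.2 -34.6  50.6] 2.3601928467205087e-12
[ 19.9  16.4 -26.4   6.7 -34.1  45.1] 7.112246923914415e-11
[ 18.9  16.1 -25.9   3.5 -33.2  39.3] 3.7344554889148783e-10
[ 18.   15.7 -25.8   0.6 -32.   33. ] 4.782249142844311e-15
[ 17.2  15.3 -26.   -1.9 -30.3  26.4] 2.6261113734491793e-14
[ 16.6  14.8 -26.5  -4.1 -28.3  19.4] 3.4765960373055675e-14
```

Emit:
apply_moves --pt "0.6 -0.0016 -0.0117 0.0091 0.0064 -0.0038 -0.0027" --pt "0.6 -0.0016 -0.0117 0.0091 0.0064 -0.0038 -0.0027" --pt "0.6 -0.0016 -0.0117 0.0091 0.0064 -0.0038 -0.0027" --pt "0.6 -0.0016 -0.0117 0.0091 0.0064 -0.0038 -0.0027" --pt "0.6 -0.0016 -0.0117 0.0091 0.0064 -0.0038 -0.0027" --pt "0.6 -0.0016 -0.0117 0.0091 0.0064 -0.0038 -0.0027" --pt "0.6 0 0 0 0 0 0" --pt "0.6 0 0 0 0 0 0"

```text
time_s: 5.57
tcp_pos: [0.624, 0.0121, 0.1682]
eef_rot: [-178.6, -12.9, -10.6]
contact_force: [-0.0, 0.2, 0.5]
gripper_width: 0.0525
gripper_force: 0.0
```

```bash
python3 - <<'E'
from sol import *
go(tf(-11.7,-13),F["C"]+F["n"]*.028,5)
E
```

```text
N 5 row [0.0024 0.0009 0.0095] [-0.0005  0.0006  0.0004] mm 9.819216858964502 deg 0.07577779973787294
now [0.62396836 0.01210104 0.16823699] [-178.55403879  -12.87250742  -10.61241624] goal [0.64532164 0.00480641 0.12463374] 5.5667 0.05250580623631603 [-0.03681503  0.16276412  0.54718711]
```

Emit:
apply_moves --pt "0.6 0.0024 0.0009 0.0095 0 0 0" --pt "0.6 0.0024 0.0009 0.0095 0 0 0" --pt "0.6 0.0024 0.0009 0.0095 0 0 0" --pt "0.6 0.0024 0.0009 0.0095 0 0 0" --pt "0.6 0.0024 0.0009 0.0095 0 0 0" --pt "0.6 0 0 0 0 0 0" --pt "0 0 0 0 0 0 0" --pt "0 0 0 0 0 0 0" --pt "0 0 0 0 0 0 0" --pt "0 0 0 0 0 0 0" --pt "0 0 0 0 0 0 0" --pt "0 0 0 0 0 0 0" --pt "0 0 0 0 0 0 0" --newtons 25

```text
time_s: 6.65
tcp_pos: [0.6455, 0.0043, 0.1261]
eef_rot: [-178.4, -13.0, -10.7]
contact_force: [-2.7, 1.8, 0.2]
gripper_width: 0.0138
gripper_force: 25.0
```

```bash
python3 - <<'E'
from sol import *
p=F["C"]+F["n"]*.028
go(tf(-11.7,-13),p+.004*F["n"],2)
go(tf(-60.5,-13),p+.004*F["n"],14)
E
```

```text
N 2 row [-0.0007 -0.0002 -0.0012] [-0.0016  0.0007  0.0006] mm 1.4618943687970005 deg 0.16887635809122345
now [0.64547666 0.0043253  0.12612483] [-178.44926781  -13.00489382  -10.69487581] goal [0.64357541 0.00505111 0.12822411] 6.65 0.013786506650245384 [-2.67971286  1.8007184   0.22806667]
N 14 row [-0.0001 -0.     -0.0002] [0.0085 0.0002 0.0378] mm 0.20958340824175403 deg 3.4882899034613275
now [0.64547666 0.0043253  0.12612483] [-178.44926781  -13.00489382  -10.69487581] goal [0.64357541 0.00505111 0.12822411] 6.65 0.013786506650245384 [-2.67971286  1.8007184   0.22806667]
```

Emit:
apply_moves --pt "0 -0.0005 0 -0.0022 0 0 0" --pt "0 -0.0005 0 -0.0022 0 0 0" --pt "0 0 0 0 0.0085 0 0.0378" --pt "0 0 0 0 0.0085 0 0.0378" --pt "0 0 0 0 0.0085 0 0.0378" --pt "0 0 0 0 0.0085 0 0.0378" --pt "0 0 0 0 0.0085 0 0.0378" --pt "0 0 0 0 0.0085 0 0.0378" --pt "0 0 0 0 0.0085 0 0.0378" --pt "0 0 0 0 0 0 0"

```text
time_s: 7.48
tcp_pos: [0.6433, 0.0037, 0.13]
eef_rot: [-168.1, -10.1, -35.0]
contact_force: [2.5, -0.0, -1.9]
gripper_width: 0.0141
gripper_force: 25.0
```

```bash
python3 - <<'E'
from sol import *
p=F["C"]+F["n"]*.028
go(tf(-60.5,-13),p+.004*F["n"],7)
E
```

```text
N 7 row [-0.0001 -0.0001  0.0003] [0.0087 0.0004 0.0375] mm 0.31347410936058867 deg 3.46427907011986
now [0.64325318 0.00374917 0.12995145] [-168.09213798  -10.12206587  -35.01901551] goal [0.64357541 0.00505111 0.12822411] 7.4833 0.014096456848595638 [ 2.50431398 -0.04749806 -1.88838499]
```

Emit:
apply_moves --pt "0 0 0 0 0.0086 0.0003 0.0376" --pt "0 0 0 0 0.0086 0.0003 0.0376" --pt "0 0 0 0 0.0086 0.0003 0.0376" --pt "0 0 0 0 0.0086 0.0003 0.0376" --pt "0 0 0 0 0.0086 0.0003 0.0376" --pt "0 0 0 0 0.0086 0.0003 0.0376" --pt "0 0 0 0 0.0086 0.0003 0.0376" --pt "0 0 0 0 0 0 0" --pt "0 0 0 0 0 0 0"

```text
time_s: 8.23
tcp_pos: [0.6426, 0.0033, 0.1295]
eef_rot: [-160.0, -3.8, -57.7]
contact_force: [1.6, -5.5, -2.5]
gripper_width: 0.0139
gripper_force: 25.0
```

```bash
python3 - <<'E'
from sol import *
p=F["C"]+F["n"]*.028
go(tf(-60.5,-13),p+.004*F["n"],1)
from plant import capture
c=capture("scene");np.savez("scene1.npz",**c)
cv2.imwrite("pics/d.png",cv2.resize(c["frame"][150:290,290:420,::-1],None,fx=4,fy=4,interpolation=2))
E
```

```text
N 1 row [-0.001  -0.0012  0.0017] [0.0024 0.0003 0.0025] mm 2.3563809265642512 deg 0.31618775676966054
now [0.64260363 0.00330656 0.12947501] [-159.9693786    -3.76394196  -57.70412038] goal [0.64357541 0.00505111 0.12822411] 8.2333 0.013882349716579047 [ 1.57431016 -5.45368177 -2.45467339]
```

View pics/d.png

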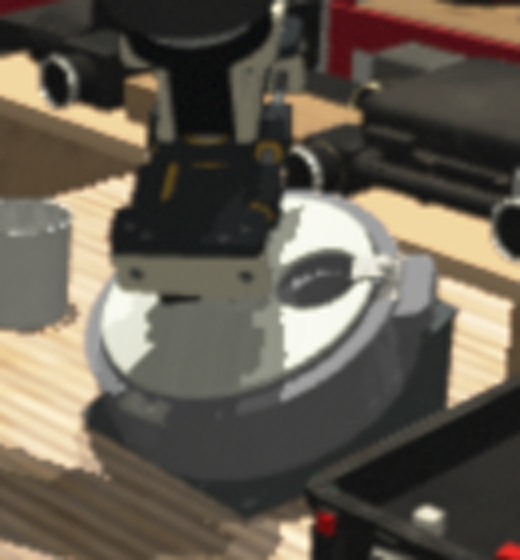

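Emit:
apply_moves --pt "0.5 0 0 0 0 0 0" --pt "0.5 0 0 0 0 0 0" --pt "0.5 0 0 0 0 0 0" --pt "0.5 0 0 0 0 0 0" --pt "0.5 0 0 0 0 0 0" --pt "0.5 -0.0034 0 -0.015 0 0 0" --pt "0.5 -0.0045 0 -0.0195 0 0 0" --pt "0.5 -0.0045 0 -0.0195 0 0 0" --pt "0.7 -0.0045 0 -0.0195 0 0 0" --pt "0.7 -0.0045 0 -0.0195 0 0 0" --pt "0.7 0 0 0 0 0 0"

```text
time_s: 9.2
tcp_pos: [0.6024, 0.0104, 0.22]
eef_rot: [-159.5, -3.8, -57.8]
contact_force: [0.9, 0.5, 0.8]
gripper_width: 0.0579
gripper_force: 0.0
```

```bash
python3 - <<'E'
from sol import *
from plant import get_state
q=get_state()["joints"]
def bench(psi,phi=-13):
    return r("z",psi)@r("x",180)@r("y",phi)
b=np.array([.4135,.1725,.064])
for psi in(0,-20,-40,-60,-80):
    for up in(.09,0):
        qq,e=ik(bench(psi),b+[0,0,up],q);print(psi,up,qq.round(1),round(e,5))
x=np.cos(np.radians(-60.5))*F["ex"]+np.sin(np.radians(-60.5))*F["ey"]
W=F["C"]-.003*F["n"]+.048*x-.0385*F["n"];print("well",W)
for h in(.07,.03,0.002):
    qq,e=ik(tf(-60.5,-13),W+F["n"]*(.064+h),q);print(h,qq.round(1),e)
go(bench(-40),b+[0,0,.09],12)
E
```

```text
0 0.09 [ 40.4  11.6 -22.4  -9.2 -66.3  54. ] 0.0
0 0 [ 40.4  18.3 -27.4 -10.3 -54.7  56.4] 0.0
-20 0.09 [ 38.   10.4 -22.7 -12.2 -64.5  38. ] 0.0
-20 0 [ 37.9  17.3 -27.6 -13.8 -53.   41.2] 0.0
-40 0.09 [ 36.5   8.5 -24.1 -14.4 -61.3  20.9] 0.0
-40 0 [ 36.2  15.7 -28.8 -16.6 -49.8  25. ] 0.0
-60 0.09 [ 36.1   6.1 -26.5 -15.5 -56.9   2.3] 0.0
-60 0 [ 35.8  13.6 -31.2 -18.3 -45.4   7.2] 0.0
-80 0.09 [ 37.3   3.4 -29.9 -14.8 -51.6 -18.6] 0.0
-80 0 [ 36.9  11.4 -34.5 -18.3 -39.6 -13.1] 0.0
well [ 0.6969275  -0.04042402  0.07538647]
0.07 [ 12.5  10.2 -21.5  -5.5 -38.1  23.9] 1.4479038154632318e-15
0.03 [ 11.8  14.  -21.5  -6.4 -34.4  25.6] 7.911173197159982e-15
0.002 [ 11.3  16.7 -21.2  -7.2 -32.   26.8] 5.996419076337001e-13
N 12 row [-0.0204  0.0043  0.0061] [-0.02   -0.0183 -0.0135] mm 21.708022612348294 deg 2.7233066680296996
now [0.60242037 0.01044345 0.21999075] [-159.52778696   -3.84821577  -57.75985602] goal [0.4135 0.1725 0.154 ] 9.2 0.057938897980470735 [0.86156379 0.52228987 0.83269457]
```

Emit:
apply_moves --pt "0.7 -0.0204 0.0043 0.0061 -0.02 -0.0183 -0.0135" --pt "0.7 -0.0204 0.0043 0.0061 -0.02 -0.0183 -0.0135" --pt "0.7 -0.0204 0.0043 0.0061 -0.02 -0.0183 -0.0135" --pt "0.7 -0.0204 0.0043 0.0061 -0.02 -0.0183 -0.0135" --pt "0.7 -0.0204 0.0043 0.0061 -0.02 -0.0183 -0.0135" --pt "0.7 -0.0204 0.0043 0.0061 -0.02 -0.0183 -0.0135" --pt "0.7 -0.0204 0.0043 0.0061 -0.02 -0.0183 -0.0135" --pt "0.7 -0.0204 0.0043 0.0061 -0.02 -0.0183 -0.0135" --pt "0.7 -0.0204 0.0043 0.0061 -0.02 -0.0183 -0.0135" --pt "0.7 -0.0204 0.0043 0.0061 -0.02 -0.0183 -0.0135" --pt "0.7 -0.0204 0.0043 0.0061 -0.02 -0.0183 -0.0135" --pt "0.7 -0.0204 0.0043 0.0061 -0.02 -0.0183 -0.0135" --pt "0.7 0 0 0 0 0 0" --pt "0.7 0 0 0 0 0 0"

```text
time_s: 10.37
tcp_pos: [0.4125, 0.1724, 0.1499]
eef_rot: [179.7, 13.2, -40.1]
contact_force: [-0.7, 0.2, 0.4]
gripper_width: 0.0615
gripper_force: 0.0
```

```bash
python3 - <<'E'
from sol import *
from plant import capture
s=capture("scene");np.savez("scene2.npz",**s);t=capture("top");np.savez("top2.npz",**t)
a=cv2.resize(t["frame"][140:260,240:365,::-1],None,fx=3.2,fy=3.2,interpolation=2);b=cv2.resize(s["frame"][150:270,290:415,::-1],None,fx=3.2,fy=3.2,interpolation=2)
cv2.imwrite("pics/e.png",np.hstack([a,b]))
# plane offset along n, same pixel region, vs before
for nm,c in(("top",t),("scene",s)):
    o=load(nm);
    for tag,cc in(("old",o),("new",c)):
        P=pts(cc);e=P-F["C"];hh=e@F["n"];rad=np.linalg.norm(e-hh[...,None]*F["n"],axis=-1)
        m=(rad<.076)&(rad>.03)&(cc["frame"].min(-1)>150)&(abs(hh)<.012);print(nm,tag,m.sum(),np.median(hh[m])*1e3)
bb=r("z",-40)@r("x",180)@r("y",-13)
go(bb,np.array([.4135,.1725,.064]),5)
# bottle body sides in scene, row by row near z~.045
f=s["frame"].astype(int);b=f[235:282,200:235]
cv2.imwrite("pics/f.png",cv2.resize(s["frame"][170:290,170:270,::-1],None,fx=4,fy=4,interpolation=0))
E
```

```text
top old 2942 -0.08014762154172685
top new 2950 -3.1735867683209555
scene old 1534 1.2316416229669296
scene new 1366 -1.674648634166069
N 5 row [ 0.0039 -0.0002  0.0168] [ 0.0005  0.0005 -0.0003] mm 17.227349731021526 deg 0.06605240902339193
now [0.41297053 0.17184614 0.15013253] [179.75667007  13.21366796 -40.1403524 ] goal [0.4135 0.1725 0.064 ] 10.4667 0.06115725922760435 [-0.12295505 -0.02357956  0.83190653]
```

View pics/e.png

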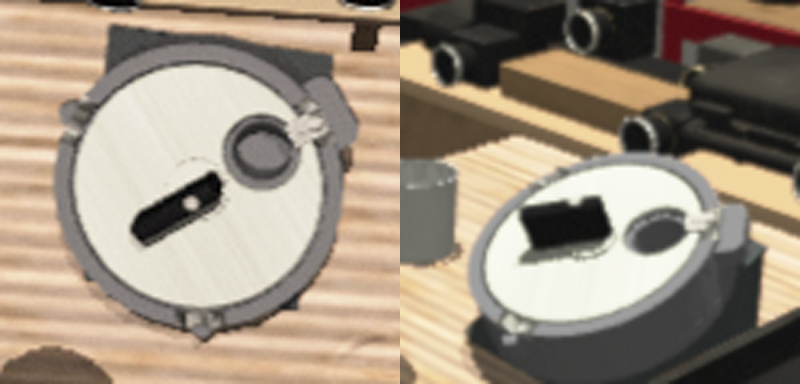

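View pics/f.png

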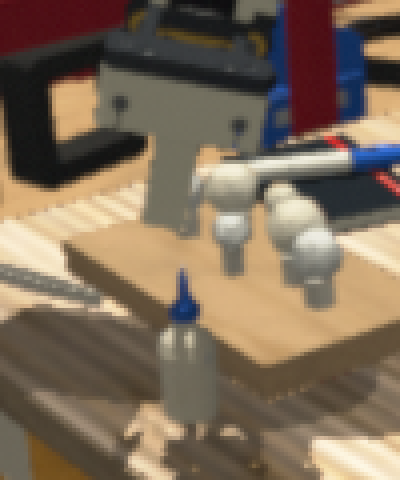

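Cap has dropped 3.1 mm: it is home, and the opening is concentric with the well at about (262,150) in the left crop. The bottle still stands upright, with body columns 160–216 and tip at (183,268) in its crop.

```bash
python3 - <<'E'
from sol import *
s=load("scene",2);Z=np.array([0,0,1.])
print("tip",onplane(s,170+183/4,170+266/4,Z,.089),"body mid",onplane(s,170+187.5/4,170+374/4,Z,.029))
f=s["frame"];P=pts(s)
B=P[250:276,208:228].reshape(-1,3);B=B[(B[:,2]>.01)&(B[:,2]<.055)&(np.hypot(B[:,0]-.41,B[:,1]-.172)<.03)]
o=least_squares(lambda c:np.hypot(*(B[:,:2]-c).T)-.016,[.414,.173],loss="soft_l1",f_scale=.002);print("scene circle",o.x,len(B),np.abs(o.fun).mean())
t=load("top");
P=pts(t)[295:340,200:245].reshape(-1,3);P=P[(P[:,2]>.052)&(P[:,2]<.064)&(np.hypot(P[:,0]-.41,P[:,1]-.172)<.03)];print("top shoulder",len(P),P.mean(0),(P.min(0)+P.max(0))/2)
P=pts(t)[295:340,200:245].reshape(-1,3);P=P[(P[:,2]>.062)&(P[:,2]<.2)];print("top tip",len(P),P.mean(0))
# opening centre from top2, dark region in cap
t=load("top",2);n=F["n"];d=float(F["d"])-.003;C=F["C"]-.003*n
A=[]
for v in range(150,250):
    for u in range(255,352):
        e=onplane(t,u,v,n,d)-C;a=np.array([e@F["ex"],e@F["ey"]]);
        if np.hypot(*a)<.077 and np.hypot(*(a-.048*np.array([np.cos(1.056),-np.sin(1.056)])))<.031 and t["frame"][v,u].min()<150:A.append(a)
A=np.array(A,np.float32);ctr,rad=cv2.minEnclosingCircle(A);print("opening",A.mean(0),ctr,rad,len(A),np.degrees(np.arctan2(*A.mean(0)[::-1])),np.hypot(*A.mean(0)))
E
```

```text
tip [0.41617055 0.17742155 0.089     ] body mid [0.40794009 0.16960148 0.029     ]
scene circle [0.41249656 0.17763552] 281 0.001758411130388628
top shoulder 37 [0.414865   0.1722069  0.05509997] [0.4160164  0.17500123 0.05800358]
top tip 52 [0.41459185 0.17521229 0.07139698]
opening [ 0.02334069 -0.04156842] (0.02366085723042488, -0.04214780032634735) 0.024933068081736565 439 -60.685764 0.047673065
```

Emit:
apply_moves --pt "0.7 0.0038 -0.0006 0.0168 0 0 0" --pt "0.7 0.0038 -0.0006 0.0168 0 0 0" --pt "0.7 0.0038 -0.0006 0.0168 0 0 0" --pt "0.7 0.0038 -0.0006 0.0168 0 0 0" --pt "0.7 0.0038 -0.0006 0.0168 0 0 0" --pt "0.7 0 0 0 0 0 0" --pt "0.7 0 0 0 0 0 0" --newtons 15

```text
time_s: 11.05
tcp_pos: [0.4136, 0.1738, 0.0637]
eef_rot: [179.6, 13.3, -40.2]
contact_force: [0.3, -0.0, 0.8]
gripper_width: 0.0613
gripper_force: 0.0
```

```bash
python3 - <<'E'
from sol import *
go(r("z",-40)@r("x",180)@r("y",-13),np.array([.4145,.1745,.064]),1)
E
```

```text
N 1 row [ 0.0002 -0.0011 -0.0003] [ 0.0036  0.0029 -0.0022] mm 1.196936925382927 deg 0.4636842735782446
now [0.41359355 0.17376264 0.06374056] [179.6279608   13.26198795 -40.2073859 ] goal [0.4145 0.1745 0.064 ] 11.05 0.06130631627503268 [ 0.25941931 -0.01101612  0.7800318 ]
```

Close, then lift straight up (along the bottle's axis).

Emit:
apply_moves --pt "0 0 -0.0008 0 0 0 0" --pt "0 0 0 0 0 0 0" --pt "0 0 0 0 0 0 0" --pt "0 0 0 0 0 0 0" --pt "0 0 0 0 0 0 0" --pt "0 0 0 0 0 0 0" --pt "0 0 0 0 0 0 0" --pt "0 0 0 0 0 0 0" --pt "0 -0.0045 0 -0.0195 0 0 0" --pt "0 -0.0067 0 -0.029 0 0 0" --pt "0 -0.0067 0 -0.029 0 0 0" --pt "0 -0.0067 0 -0.029 0 0 0" --pt "0 -0.0067 0 -0.029 0 0 0" --pt "0 0 0 0 0 0 0" --newtons 15

```text
time_s: 12.22
tcp_pos: [0.4175, 0.1762, 0.2087]
eef_rot: [-179.8, 13.0, -40.0]
contact_force: [0.7, 0.6, -1.1]
gripper_width: 0.0261
gripper_force: 14.2
```

```bash
cat >> h.py <<'E'
def well():
    n=F["n"];return F["C"]-.0415*n+.0235*F["ex"]-.0418*F["ey"]
E
python3 - <<'E'
from sol import *
from plant import get_state,capture
s=get_state();print(s["joints"].round(1),s["gripper_width"],s["gripper_force"])
c=capture("scene");np.savez("scene3.npz",**c)
R=Ro.from_euler("xyz",s["eef_rot"],degrees=True).as_matrix();p=s["tcp_pos"];K=c["camera_matrix"];x=c["T"][:3,:3].T@(p-c["T"][:3,3]);u,v=(K@x/x[2])[:2];print(u,v)
u,v=int(u),int(v);cv2.imwrite("pics/g.png",cv2.resize(c["frame"][max(0,v-60):v+60,max(0,u-60):u+60,::-1],None,fx=4,fy=4,interpolation=0))
go(tf(-60.6,-13),well()+F["n"]*(.064+.065),18)
E
```

```text
[ 36.6   5.5 -19.7 -13.7 -68.2  18.9] 0.02613897275921915 14.180266184630455
212.20603923410292 183.77218244644
N 18 row [ 0.0171 -0.0016 -0.0003] [0.0132 0.0122 0.0092] mm 17.176487116054556 deg 1.8145563028550746
now [0.41638013 0.17593852 0.20600251] [-179.93287704   13.14748911  -40.04456789] goal [ 0.64048879 -0.03255932  0.19111822] 12.2667 0.026016723795005168 [-0.37127019 -0.75908647 -1.64071142]
```

View pics/g.png

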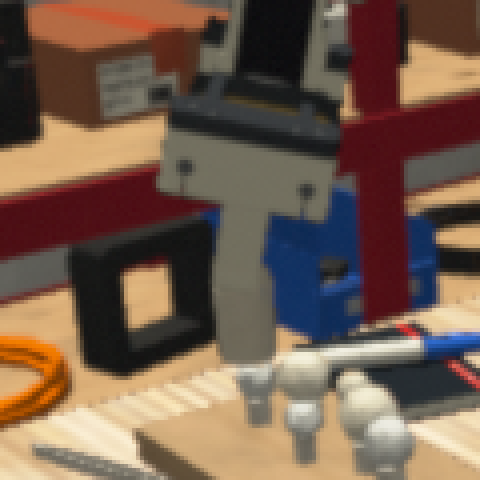

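The jaw reads 26 mm instead of 32, so the pads hold the tapered shoulder. I'll set the bottle back down, grip 6 mm lower and let it drop the last few mm into the well.

Emit:
apply_moves --pt "0 0.0067 0 0.029 0 0 0" --pt "0 0.0067 0 0.029 0 0 0" --pt "0 0.0067 0 0.029 0 0 0" --pt "0 0.0055 0 0.024 0 0 0" --pt "0 0.0034 0 0.015 0 0 0" --pt "0 0 0 0 0 0 0" --pt "0 0 0 0 0 0 0" --pt "0 0 0 0 0 0 0"

```text
time_s: 12.93
tcp_pos: [0.4144, 0.1752, 0.0742]
eef_rot: [179.7, 13.2, -40.1]
contact_force: [0.3, -0.8, 0.1]
gripper_width: 0.0257
gripper_force: 14.2
```

```bash
python3 - <<'E'
from sol import *
go(r("z",-40)@r("x",180)@r("y",-13),np.array([.4145,.1745,.064]),1)
E
```

```text
N 1 row [0.0029 0.0004 0.0098] [ 0.0027  0.0028 -0.0014] mm 10.247706538218122 deg 0.37068813615567886
now [0.4143631  0.17524808 0.07421945] [179.72608118  13.24780743 -40.13175185] goal [0.4145 0.1745 0.064 ] 12.9333 0.025721384203931084 [ 0.25795793 -0.78049062  0.14764872]
```

Emit:
apply_moves --pt "0 0.0006 0 0.0026 0 0 0" --pt "0 0.0006 0 0.0026 0 0 0" --pt "0 0.0006 0 0.0026 0 0 0" --pt "0 0.0004 0 0.0018 0 0 0" --pt "0 0 0 0 0 0 0" --pt "0 0 0 0 0 0 0"

```text
time_s: 13.43
tcp_pos: [0.4141, 0.1752, 0.0642]
eef_rot: [179.7, 13.3, -40.1]
contact_force: [-0.8, -0.0, 2.7]
gripper_width: 0.026
gripper_force: 14.6
```

Emit:
apply_moves --pt "0.6 0 0 0 0 0 0" --pt "0.6 0 0 0 0 0 0" --pt "0.6 0 0 0 0 0 0" --pt "0.6 0.0007 0 0.003 0 0 0" --pt "0.6 0.0007 0 0.003 0 0 0" --pt "0.6 0 0 0 0 0 0" --pt "0.6 0 0 0 0 0 0" --pt "0 0 0 0 0 0 0" --pt "0 0 0 0 0 0 0" --pt "0 0 0 0 0 0 0" --pt "0 0 0 0 0 0 0" --pt "0 0 0 0 0 0 0" --pt "0 0 0 0 0 0 0" --pt "0 0 0 0 0 0 0"

```text
time_s: 14.6
tcp_pos: [0.4139, 0.1751, 0.0578]
eef_rot: [179.7, 13.3, -40.1]
contact_force: [0.1, -0.1, 0.7]
gripper_width: 0.0292
gripper_force: 15.0
```

Emit:
apply_moves --pt "0 -0.0025 0 -0.01 0 0 0" --pt "0 -0.0067 0 -0.029 0 0 0" --pt "0 -0.0067 0 -0.029 0 0 0" --pt "0 -0.0067 0 -0.029 0 0 0" --pt "0 -0.0067 0 -0.029 0 0 0" --pt "0 -0.0025 0 -0.01 0 0 0" --pt "0 0 0 0 0 0 0" --pt "0 0 0 0 0 0 0"

```text
time_s: 15.27
tcp_pos: [0.4145, 0.1756, 0.1981]
eef_rot: [179.8, 13.3, -40.1]
contact_force: [-0.1, -0.8, -0.9]
gripper_width: 0.0293
gripper_force: 15.0
```

```bash
python3 - <<'E'
from sol import *
go(tf(-60.6,-13),well()+F["n"]*(.058+.065),18)
E
```

```text
N 18 row [ 0.0173 -0.0018 -0.0005] [0.0134 0.0122 0.0091] mm 17.36059744993997 deg 1.8243387744558996
now [0.41445679 0.17555937 0.19811775] [179.82162014  13.2538181  -40.12843535] goal [ 0.64310814 -0.03292637  0.18573265] 15.2667 0.029256031738390604 [-0.07313428 -0.76117089 -0.8852228 ]
```

```bash
python3 - <<'E'
from sol import *
from plant import get_state
q,e=ik(tf(-60.6,-13),well()+F["n"]*(.058+.12),get_state()["joints"]);print(q.round(1),e)
go(tf(-60.6,-13),well()+F["n"]*(.058+.12),17)
E
```

```text
[ 13.4   6.2 -21.   -4.6 -42.5  22.1] 5.555740714466578e-10
N 17 row [ 0.017  -0.0014 -0.0034] [0.0142 0.0129 0.0097] mm 17.3575161938418 deg 1.931652820012129
now [0.41445679 0.17555937 0.19811775] [179.82162014  13.2538181  -40.12843535] goal [ 0.61909742 -0.02956173  0.2351003 ] 15.2667 0.029256031738390604 [-0.07313428 -0.76117089 -0.8852228 ]
```

Emit:
apply_moves --pt "0 0.017 -0.0014 -0.0034 0.0142 0.0129 0.0097" --pt "0 0.017 -0.0014 -0.0034 0.0142 0.0129 0.0097" --pt "0 0.017 -0.0014 -0.0034 0.0142 0.0129 0.0097" --pt "0 0.017 -0.0014 -0.0034 0.0142 0.0129 0.0097" --pt "0 0.017 -0.0014 -0.0034 0.0142 0.0129 0.0097" --pt "0 0.017 -0.0014 -0.0034 0.0142 0.0129 0.0097" --pt "0 0.017 -0.0014 -0.0034 0.0142 0.0129 0.0097" --pt "0 0.017 -0.0014 -0.0034 0.0142 0.0129 0.0097" --pt "0 0.017 -0.0014 -0.0034 0.0142 0.0129 0.0097" --pt "0 0.017 -0.0014 -0.0034 0.0142 0.0129 0.0097" --pt "0 0.017 -0.0014 -0.0034 0.0142 0.0129 0.0097" --pt "0 0.017 -0.0014 -0.0034 0.0142 0.0129 0.0097" --pt "0 0.017 -0.0014 -0.0034 0.0142 0.0129 0.0097" --pt "0 0.017 -0.0014 -0.0034 0.0142 0.0129 0.0097" --pt "0 0.017 -0.0014 -0.0034 0.0142 0.0129 0.0097" --pt "0 0.017 -0.0014 -0.0034 0.0142 0.0129 0.0097" --pt "0 0.017 -0.0014 -0.0034 0.0142 0.0129 0.0097" --pt "0 0 0 0 0 0 0" --pt "0 0 0 0 0 0 0"

```text
time_s: 16.85
tcp_pos: [0.619, -0.0316, 0.2332]
eef_rot: [-159.8, -3.6, -58.2]
contact_force: [-0.5, 0.2, -1.9]
gripper_width: 0.0293
gripper_force: 15.0
```

```bash
python3 - <<'E'
from sol import *
from plant import capture,get_state
s=get_state();c=capture("scene");np.savez("scene4.npz",**c)
R=Ro.from_euler("xyz",s["eef_rot"],degrees=True).as_matrix();p=s["tcp_pos"]
ax=R@r("y",13)@[0,0,-1.];print("expected axis",ax,"n",F["n"])
P=pts(c).reshape(-1,3);e=P-p;h=e@ax;rad=np.linalg.norm(e-h[:,None]*ax,axis=1)
m=(rad<.026)&(h<-.02)&(h>-.075);B=P[m];print(m.sum(),"foot",h[m].min())
# cylinder fit: axis point a + direction
b1=R[:,1];b2=np.cross(ax,b1)
def f(x):
    a=ax+x[2]*b1+x[3]*b2;a/=np.linalg.norm(a);o=p+x[0]*b1+x[1]*b2-.04*ax;d=B-o;return np.linalg.norm(d-(d@a)[:,None]*a,axis=1)-.016
o=least_squares(f,np.zeros(4),loss="soft_l1",f_scale=.002);print("off at 40mm below tcp (y,b2), tilt",o.x,np.abs(o.fun).mean(),"b2 vs toolx",b2@R[:,0])
go(tf(-60.6,-13),well()+F["n"]*(.058+.042),5)
E
```

```text
expected axis [-0.43523394  0.06196625  0.89818239] n [-0.43655857  0.06117538  0.89759355]
170 foot -0.056428020176419985
off at 40mm below tcp (y,b2), tilt [-0.0007975  -0.00230986  0.06819537  0.00089079] 0.0009414605563395351 b2 vs toolx 0.9743700647852352
N 5 row [ 0.0033 -0.0004  0.0149] [ 0.0002  0.0001 -0.0003] mm 15.263516292793133 deg 0.028989901382835272
now [ 0.61883491 -0.031157    0.23318225] [-159.77922446   -3.60687861  -58.12050864] goal [ 0.65314899 -0.03433341  0.165088  ] 16.9 0.029647182965476915 [-0.26042121  0.46635145 -1.40666599]
```

Emit:
apply_moves --pt "0 0.0035 -0.0004 0.0149 0 0 0" --pt "0 0.0035 -0.0004 0.0149 0 0 0" --pt "0 0.0035 -0.0004 0.0149 0 0 0" --pt "0 0.0035 -0.0004 0.0149 0 0 0" --pt "0 0.0035 -0.0004 0.0149 0 0 0" --pt "0 0 0 0 0 0 0" --pt "0 0 0 0 0 0 0" --pt "0 0.0012 0 0.005 0 0 0" --pt "0 0.0012 0 0.005 0 0 0" --pt "0 0 0 0 0 0 0"

```text
time_s: 17.73
tcp_pos: [0.6587, -0.0352, 0.1562]
eef_rot: [-159.7, -3.6, -58.1]
contact_force: [-1.0, -0.0, -1.0]
gripper_width: 0.0298
gripper_force: 15.0
```

```bash
python3 - <<'E'
from sol import *
go(tf(-60.6,-13),well()+F["n"]*(.058+.005),7)
E
```

```text
N 7 row [0.0008 0.0001 0.0037] [ 0.0001  0.0001 -0.0001] mm 3.794217698305331 deg 0.010579886343098411
now [ 0.65866485 -0.03517368  0.15617192] [-159.74143541   -3.62789169  -58.06196732] goal [ 0.66930166 -0.03659689  0.13187704] 17.7333 0.029812905575256447 [-0.98816918 -0.01944461 -1.02911225]
```

Emit:
apply_moves --pt "0 0.0009 0 0.0037 0 0 0" --pt "0 0.0009 0 0.0037 0 0 0" --pt "0 0.0009 0 0.0037 0 0 0" --pt "0 0.0009 0 0.0037 0 0 0" --pt "0 0.0009 0 0.0037 0 0 0" --pt "0 0.0009 0 0.0037 0 0 0" --pt "0 0 0 0 0 0 0" --pt "0 0 0 0 0 0 0"

```text
time_s: 18.4
tcp_pos: [0.6687, -0.0371, 0.1355]
eef_rot: [-159.8, -3.6, -58.1]
contact_force: [0.4, -0.1, -0.0]
gripper_width: 0.0298
gripper_force: 15.0
```

Inserted without contact. I'll go a little further, then release.

Emit:
apply_moves --pt "0 0.0008 0 0.0034 0 0 0" --pt "0 0.0004 0 0.0017 0 0 0" --pt "0 0 0 0 0 0 0" --pt "0.5 0 0 0 0 0 0" --pt "0.5 0 0 0 0 0 0" --pt "0.5 0 0 0 0 0 0" --pt "0.6 0 0 0 0 0 0" --pt "0.6 0 0 0 0 0 0" --pt "0.6 0 0 0 0 0 0"

```text
time_s: 19.15
tcp_pos: [0.6711, -0.0373, 0.1314]
eef_rot: [-159.7, -3.6, -58.1]
contact_force: [0.5, 0.4, 0.1]
gripper_width: 0.0519
gripper_force: 0.0
```

Emit:
apply_moves --pt "0.6 -0.0034 0 -0.015 0 0 0" --pt "0.6 -0.0045 0 -0.0195 0 0 0" --pt "0.6 -0.0045 0 -0.0195 0 0 0" --pt "0.6 -0.0045 0 -0.0195 0 0 0" --pt "0.6 -0.0045 0 -0.0195 0 0 0" --pt "0.6 -0.0045 0 -0.0195 0 0 0" --pt "0.6 -0.025 0.01 -0.0195 0 0 0" --pt "0.6 -0.03 0.01 -0.0195 0 0 0" --pt "0.6 -0.03 0.01 -0.01 0 0 0" --pt "0.6 -0.03 0.01 -0.01 0 0 0" --pt "0.6 -0.03 0.01 -0.01 0 0 0" --pt "0.6 -0.03 0.01 -0.01 0 0 0" --pt "0.6 0 0 0 0 0 0" --pt "0.6 0 0 0 0 0 0"

```text
time_s: 20.32
tcp_pos: [0.4546, 0.0781, 0.2781]
eef_rot: [-159.6, -3.6, -57.8]
contact_force: [1.0, -0.3, 0.3]
gripper_width: 0.0527
gripper_force: 0.0
```

```bash
python3 - <<'E'
from sol import *
from plant import capture
t=capture("top");s=capture("scene");n=F["n"];W=well()
a=cv2.resize(t["frame"][140:260,240:365,::-1],None,fx=3.2,fy=3.2,interpolation=2);b=cv2.resize(s["frame"][150:270,290:415,::-1],None,fx=3.2,fy=3.2,interpolation=2)
cv2.imwrite("pics/z.png",np.hstack([a,b]))
for c in(t,s):
    P=pts(c);e=P-W;h=e@n;rad=np.linalg.norm(e-h[...,None]*n,axis=-1)
    m=(rad<.03)&(h>.044)&(h<.12);g=c["frame"].astype(int);bl=m&(g[...,2]>g[...,0]+30)
    print("tip h",np.sort(h[m])[-5:],"blue mean",h[bl].mean(),(e[bl].mean(0)-h[bl].mean()*n)*1e3)
    e=P-F["C"];hh=e@n;rad=np.linalg.norm(e-hh[...,None]*n,axis=-1);m=(rad<.076)&(rad>.03)&(c["frame"].min(-1)>150)&(abs(hh)<.012);print("cap",np.median(hh[m])*1e3)
E
```

```text
tip h [0.08446901 0.08500662 0.0888965  0.08981938 0.09078799] blue mean 0.07150470955390127 [-2.75713168  1.96729667 -1.47505472]
cap -2.954022799146357
tip h [0.08564819 0.08721713 0.08816758 0.08839586 0.08997244] blue mean 0.07012011631215147 [-6.39684478 -0.45929063 -3.07990197]
cap -1.7446764130247854
```

View pics/z.png

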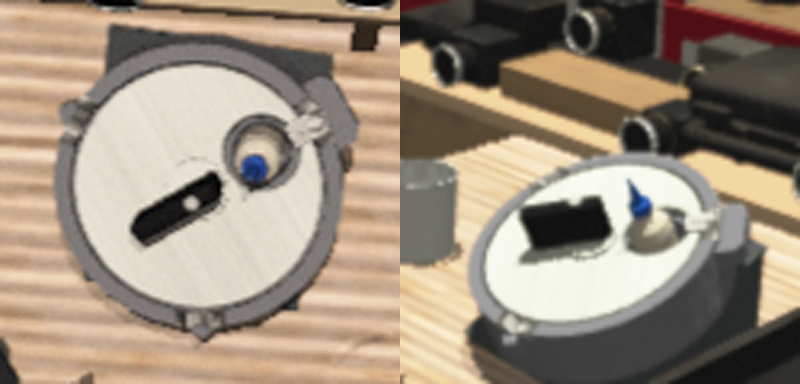

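The bottle stands in the well, tip up: the blue tip is at (252,167) in the left crop, 90 mm above the well floor. The cap is still home and the robot is clear of everything.

```bash
python3 -c "
from plant import close_job
print(close_job())"
```

```text
the job is handed in; nothing more can be done
None
```

The dust cap is home in the notch at the large well and the bottle stands fully down in it, tip up and released; I handed the job in at about 20 s, and no verdict came back.

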